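# Load a film roll: close the dispenser on it and run the spindle through

### The arm

A 6-joint arm with a two-finger parallel gripper is mounted at the origin on the work surface; the furniture and walls round the work are solid. World frame = base frame: x ahead of the robot, y to its left, z up, the work surface at z = 0. Lengths are in m, angles in rad, forces in N, time in s.
With the tool pointing down it reaches from about 0.3 to 0.75 m from the base axis. Payload 8.5 kg.
Tool frame: the origin (TCP) lies between the finger pads; the fingertips stand 19 mm ahead of it and the grasp point (between the pads) is the TCP; x points along the fingers, z is the direction in which the jaws open and shut, and the axes are right-handed (so a half turn about x gives the same grasp; the last joint's range is limited). The gripper opens to 85 mm and grips with 20 to 120 N. Pads are 22 mm wide; open, the fingers measure 114 mm over their backs; the gripper's body (76 mm by 85 mm) begins 54 mm behind the grasp point. The pads swing forward as they close: fully open they stand 13 mm farther back than shut.
Start: joints at [-1.501, 0.381, 1.297, -0, 1.464, -0.215], TCP at [0.155, -0.528, 0.225] pointing down, gripper open.
Joint ranges: [-3.11, 3.11], [-0.89, 2.33], [0.22, 2.48], [-1.42, 4.56], [0.17, 2.85], [-2.88, 2.88]. Speed limits (rad/s): [2.39, 2.39, 3.14, 3.14, 3.14, 3.14].

### API

Orientations are given as a unit quaternion [x, y, z, w].
In Python, from bench import read_state, vision, order gives the robot as it stands.
- The arm moves only by the tool jog_arm, never from a script. Its argument "commands" is text: rows parted by semicolons, each of 7 numbers parted by spaces: the shift along the world's x, y, z in m, then the turn, a rotation vector about the world's x, y, z in rad, then the opening in per cent of the stroke, from 0 (shut) to 100 (fully open). A call has 1 to 5 rows; each row is the pose to reach, as a shift and turn from the pose measured when the call began; what a row does not reach only later rows make up. A row lasts 1/12 s, in which the tool goes at most 41.7 mm and 7.16 degrees, less where a joint would pass 70% of its speed; a pose out of reach is approached as far as the arm can. A call with a gripper value outside its range is refused whole. The fingers move at their own pace and stop on an object; "newtons" is the grip in N (left out, the last holds). Time passes only in rows, so rows that repeat a pose let the fingers close. It gives the time, the measured TCP pose, the force and the opening at its end, in the units of the state.
- read_state(): the state, without advancing time (a new reading comes with each control period).
- vision.get_image(name): name is "side" or "top"; returns a dict with "color" (384x512x3 uint8, red, green, blue), "depth" (384x512 float32, m along the optical axis (not along the pixel's ray), 0 where there is no reading), "intrinsics" (3x3 intrinsics, pixels), "dist_coeffs" ([k1, k2, p1, p2, k3] as OpenCV has them; the pictures are not rectified), "R" (3x3) and "t" (3): a world point X has camera coordinates R X + t. Camera axes: x right, y down, z forward; pixel columns grow to the right and rows downward; lengths in m; the calibration is good to about 2 mm. A picture is of the moment at which its call begins.
- order.sign_off(): hands the job in, once; it reports no verdict.
The state is a dict: "time": time; "joint_positions": joint angles; "qvel": joint speeds; "joint_efforts": joint torques, N m; "position": TCP position; "eef_rot": TCP orientation; "force": force on the tool from outside, world axes, zero at the start; "wrist_torque": the same for the moment, N m; "grip_width": finger opening in m.
Only numpy, scipy, OpenCV 4.12 (cv2) and the standard library are available. Lean on these libraries where they do the work, as an engineer would, in place of code of your own. Each camera call takes 0.05 s, during which the arm holds its last target. There are 200 camera calls.

### The job

Load the cake-collar film dispenser: slide its loose cheek along the rails until it bears on the roll and you feel it press the roll firmly, without crushing it, against the fixed cheek. Then pick up the steel spindle by its blue grip and thread it, tapered tip first, through the sliding cheek's bushing, the roll and the fixed cheek's bushing, until the grip is home against the sliding cheek and the tip stands out at the far side. Finish there without letting go: keep holding the spindle by its grip, with the cheeks still shut on the roll, so that I can fit the spring clip, and leave the things around the dispenser alone.

Things in the scene. Friction and masses are not known exactly. Their poses are not given: they have to be found in the camera images.
- stand: Dispenser base, fixed: grey plate 94 mm wide (x), y -83 to +153 mm, top 13 mm up. Two steel rails (10 mm thick, axes at x +-28, 24 mm up) run along y. +y points from the fixed cheek to the rails' open end, where a low white bar stands (y 134 to 146, top 36 mm up). Origin on the worktop under the bushings' common axis (along y, 65.4 mm up). Yaw within 15 degrees.
- fixed_cheek: White disc, 84 mm diameter, fixed to the stand at y -67 to -55 mm; its face to the roll lies at y = -55 mm. Origin and axes are those of the stand. Brass bushing in its middle: bore 17.6 mm, a flared lip (30 mm outside) stands 6 mm out towards the roll, inside its core.
- sliding_cheek: Like white disc sliding on the rails, shuts towards the stand's -y; about 1.5 N friction, stays where left. Origin in its roll face (y = 0), at worktop height; axes as the stand's. Disc y 0 to 12 mm, top 107 mm up; flared brass lip to y = 18 mm; below, a ledge and blue tab to y = 32 mm, 44 mm up. Starts 95 to 110 mm from the fixed cheek; shut when 70 mm.
- push_face (a point): Point on the outer (+y) face of the sliding cheek, above the bushing, 97 mm above the worktop: a good place to push it. Axes as the stand's.
- bore_near (a point): Centre of the sliding cheek's bushing mouth, at the free end of its outer lip (18 mm outside the cheek's roll face): where the spindle enters, going towards -y of the stand. Axes as the stand's. The flare is about 22 mm wide at its mouth.
- bore_far (a point): Centre of the fixed cheek's bushing at its outer (-y) end, 15 mm outside the cheek's roll face: where the spindle comes out. Axes as the stand's.
- film_roll: Tightly wound roll of cake-collar film, pale, rigid, 90 mm diameter and 70 mm wide, on a cardboard core with a 38 mm hole; 0.14 to 0.26 kg. Lies on the two rails between the cheeks, axis along the stand's y, 3 to 15 mm off the fixed cheek at first. Sliding the cheek and the roll together takes up to about 5 N. Shut the cheeks on it with 2 N or more, well under 60 N. Origin at its centre.
- spindle: Loose, lies flat on the worktop, about 80 g: round steel shaft, 14 mm thick, 125 mm long, last 8 mm tapered, dark cross hole 14 mm from the end; flat blue grip 28 mm wide (x), 60 mm long (y), 14 mm thick (z). Origin under the grip's middle, on its underside; shaft starts 30 mm from there along the spindle's -y; its axis 7 mm above the underside.
- spindle_grip (a point): Middle of the spindle's blue grip. Axes as the spindle's.
- spindle_tip (a point): End of the spindle's shaft, 155 mm from the middle of the grip.
- spring_clip: Small steel wire clip lying on the worktop beyond the fixed cheek, fixed; not needed by the robot.
- cup_stack: Stack of foil baking cups, 86 mm wide, 94 mm high, a bystander. Origin centre of its underside.
- egg_box: Grey egg box 106 x 156 x 72 mm, a bystander. Origin centre of its underside.

How it is judged:
On the way, in this order (a step that is already met when the one before it is completed fails the run):
1. the sliding cheek presses the roll against the fixed cheek (at least 2 N at both ends of the roll) (contact force between each of sliding_cheek, fixed_cheek and film_roll above 2 N), for 0.02 s.
2. the spindle's tip has passed the sliding cheek's bushing and is inside the roll, not yet in the fixed cheek (y of spindle_tip in the frame of bore_near below -0.018 m and y of spindle_tip in the frame of bore_far above 0.016 m and x of spindle_tip in the frame of bore_near between -0.012 and 0.012 m and z of spindle_tip in the frame of bore_near between -0.012 and 0.012 m and angle between the y axis of spindle and the y axis of stand, either way round below 0.15 rad), for 0.05 s.
At the end, for the whole second after the job is handed in: Spindle through both bushings, in line within 0.06 rad, tip 15 mm or more out of the fixed cheek, grip within 6 mm of the sliding cheek's lip; cheeks at most 73 mm apart (roll 70 mm); fingers still grip the spindle (over 5 N, within 45 mm of the middle of its blue grip); at rest (y of spindle_tip in the frame of bore_far below -0.015 m and distance between spindle_tip and bore_far below 0.03 m and y of spindle_grip in the frame of bore_near below 0.036 m and angle between the y axis of spindle and the y axis of stand, either way round below 0.06 rad and distance between sliding_cheek and fixed_cheek below 0.018 m and contact force between the fingers and spindle above 5 N and distance between the grasp point and spindle_grip below 0.045 m and linear speed of spindle below 0.02 m/s); the arm keeps its last pose, push and grip.
It fails at once if the roll was crushed (over 60 N) between the cheeks (contact force between sliding_cheek and film_roll above 60 N).
It fails at once if a bystander was moved by more than 20 mm (distance of any of cup_stack, egg_box from where it was at the start of the episode above 0.02 m).
It also fails if it takes over 58 s, if anything falls off the work surface, if the arm or the gripper's body presses on something with over 40 N, if the wrist force passes 120 N, or if a joint passes its speed limit or range.

## Working session

There is one attempt and no reset: what is moved stays moved. The work goes in short steps, Python scripts to look and compute and a tool call to move; the robot and the scene stay as the last step left them, time stands still between calls to the robot, and variables do not carry over. Pictures are saved under pics/ and viewed, about 8 in all and at most 12, crops included, and the job is handed in when it is done.

Besides the shell and the picture viewer there is one more tool, called after "Call:" by a JSON object that holds its "fn" and its "kwargs", one argument or row to a line. jog_arm: Moves the arm, as the interface text tells. Its arguments: {"type":"object","properties":{"commands":{"type":"string"},"newtons":{"type":"number"}},"required":["commands"]}

```bash
mkdir -p pics; ls
cat > h.py <<'E'
import numpy as np, cv2, pickle
from scipy.spatial.transform import Rotation as Rot
from bench import read_state, vision, order
def snap(n,f):
    d=vision.get_image(n); pickle.dump(d,open(f'pics/{f}.pkl','wb'))
    cv2.imwrite(f'pics/{f}.png',d['color'][:,:,::-1]); return d
def load(f): return pickle.load(open(f'pics/{f}.pkl','rb'))
def cloud(d):
    K=np.array(d['intrinsics']);h,w=d['depth'].shape
    u,v=np.meshgrid(np.arange(w),np.arange(h))
    p=np.stack([u,v],-1).reshape(-1,1,2).astype(np.float64)
    n=cv2.undistortPoints(p,K,np.array(d['dist_coeffs'])).reshape(h,w,2)
    z=d['depth']; c=np.dstack([n*z[...,None],z])
    X=(c-np.array(d['t']).ravel())@np.array(d['R'])
    X[z==0]=np.nan; return X
def proj(d,P):
    r,_=cv2.Rodrigues(np.array(d['R'])); 
    return cv2.projectPoints(np.array(P,float).reshape(-1,1,3),r,np.array(d['t'],float),np.array(d['intrinsics']),np.array(d['dist_coeffs']))[0].reshape(-1,2)
E
python3 - <<'E'
from h import *
a=snap('top','t0')['color'];b=snap('side','s0')['color']
for n in ('t0','s0'):
    d=load(n);print(n,-np.array(d['R']).T@np.array(d['t']).ravel(),np.array(d['R'])[2])
s=read_state();print(s)
E
```

```text
pics
t0 [ 0.46827247 -0.12023609  1.00057582] [ 0.09652759  0.01251535 -0.99525162]
s0 [ 0.47921358 -1.2254138   0.78162644] [ 0.06673877  0.84308636 -0.53362095]
{'time': 0.1, 'joint_positions': array([-1.50129222e+00,  3.81150824e-01,  1.29816033e+00, -1.15925069e-05,
        1.46359736e+00, -2.15297680e-01]), 'qvel': array([-0.00165616, -0.00075689, -0.00220287, -0.0009859 ,  0.00186835,
        0.00019567]), 'joint_efforts': array([ 2.92307348e-03, -4.49221945e+01, -2.31659210e+01, -1.86899852e-04,
        3.69501708e-03,  6.78084533e-06]), 'position': array([ 0.15450899, -0.52757307,  0.22446991]), 'eef_rot': array([ 0.42432794,  0.56620647, -0.42362917,  0.56559204]), 'force': array([-0.42370147,  0.46262489,  0.50264746]), 'wrist_torque': array([-0.03463404, -0.00160234,  0.02689497]), 'grip_width': 0.08507078126906542}
```

View pics/t0.png

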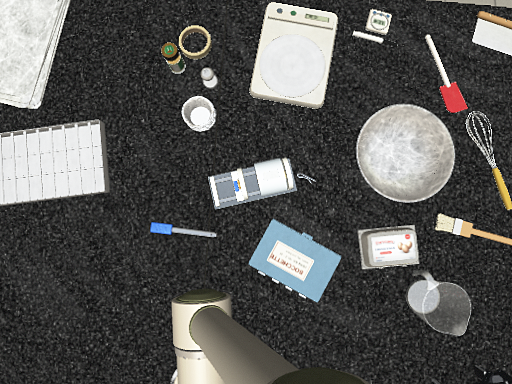

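View pics/s0.png

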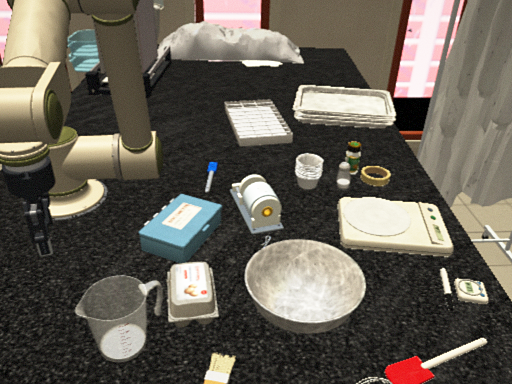

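The top view (image right is world -y) shows the dispenser at about (250,183), with its open end to the left. The spindle is at (152–215, 229), grip to the left. The egg box is at (388,247), the cups at (199,115), and the blue box at (295,260). The side view shows the fixed cheek facing the camera at (265,212).

Run:
```python
from h import *
d=load('t0');X=cloud(d);c=d['color'].astype(int)
# stand region
x0,x1,y0,y1=200,330,140,220
hsv=cv2.cvtColor(d['color'],cv2.COLOR_RGB2HSV)
Z=X[...,2]
# rows: heights map of stand
sub=Z[150:215:4,204:304:4]; print((sub*1000).round().astype(int))
# plate/stand footprint: points above 8mm
m=np.zeros(Z.shape,bool);m[150:215,203:300]=True;m&=Z>0.009
pts=X[m];r=cv2.minAreaRect((pts[:,:2]*1000).astype(np.float32));print('stand rect',r)
# spindle
m=np.zeros(Z.shape,bool);m[215:245,145:222]=True;
blue=m&(hsv[...,1]>120)&(hsv[...,0]>95)&(hsv[...,0]<125)&(hsv[...,2]>90)
print('blue',blue.sum(),np.nanmedian(X[blue],0),cv2.minAreaRect((X[blue][:,:2]*1000).astype(np.float32)))
sp=m&(Z>0.005);p=X[sp][:,:2];print(sp.sum(),cv2.minAreaRect((p*1000).astype(np.float32)),np.nanmax(X[sp][:,2]))
print('table',np.nanmedian(Z[260:300,100:200]))
a=cv2.resize(d['color'][140:250,140:330],None,fx=4.2,fy=4.2,interpolation=cv2.INTER_CUBIC);cv2.imwrite('pics/t0c.png',a[:,:,::-1])
for q in [(300,260),(199,115),(388,247),(309,178),(405,150)]: print(q,X[q[1],q[0]])
```

```text
[[                   2                    1                    2
                    -1                   -1                    1
                    -2                    1                   -1
                     3                    2                   -2
                     0                    0                   -1
                    -2                   -1                   -1
                     3                    0                   -1
                     2                    3                    0
                     0]
 [                   0                    1                   -1
                     0                    1                   -2
                     0                   -2                    1
                     1                   -2                    0
                    -1                    1                   -2
                    -1                   -2                    1
                     2                   -2                    0
                     0                   -4                    0
                    -4]
 [          
[... 8159 characters left out ...]
 ((571.5586547851562, -94.19021606445312), (93.94770812988281, 235.91864013671875), 13.84775161743164)
blue 236 [0.44402252 0.15610038 0.01356693] ((444.2528381347656, 158.96255493164062), (64.4849853515625, 29.06572151184082), 84.30831909179688)
438 ((449.4859619140625, 100.70406341552734), (64.89869689941406, 193.9901123046875), 2.832517385482788) 0.0194030621843766
table 0.0007272577470936814
(300, 260) [ 0.36833448 -0.22423587  0.06137571]
(199, 115) [0.75571346 0.05379085 0.04686762]
(388, 247) [ 0.40546573 -0.45095483  0.07133478]
(309, 178) [ 0.59065505 -0.25504908  0.00188671]
(405, 150) [ 0.67561624 -0.53028668  0.00075368]<stdin>:8: RuntimeWarning: invalid value encountered in cast
```

View pics/t0c.png

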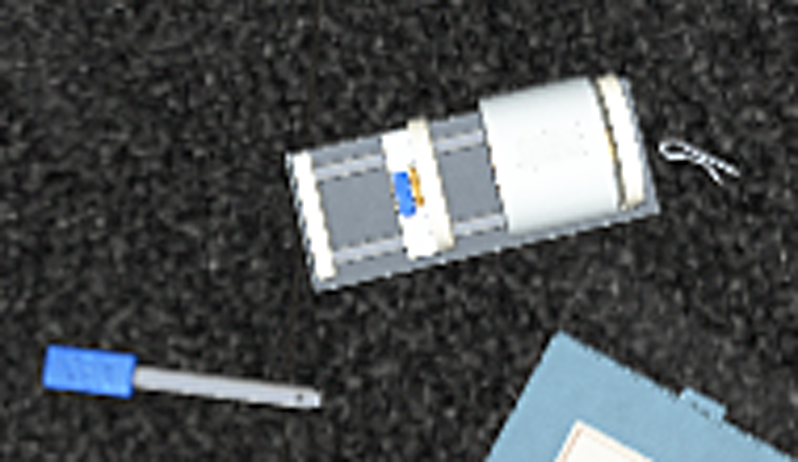

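```bash
cat >> h.py <<'E'
YAW=np.radians(13.85); O=np.array([.5799,-.1282,0]); RS=Rot.from_euler('z',YAW).as_matrix()
def toS(P): return (np.asarray(P)-O)@RS
def toW(P): return np.asarray(P)@RS.T+O
E
python3 - <<'E'
from h import *
np.set_printoptions(precision=4,suppress=True)
d=load('t0');X=cloud(d);S=toS(X);z=S[...,2]
m=(abs(S[...,0])<.06)&(S[...,1]>-.09)&(S[...,1]<.16)
hi=m&(z>.06); h,e=np.histogram(S[hi][:,1],bins=np.arange(-.08,.12,.003));print([(round(a*1000),b) for a,b in zip(e,h)])
ch=hi&(S[...,1]>.025);p=S[ch];print('cheek',p.min(0),p.max(0))
# x-symmetry: circle fit to cheek + roll tops
for nm,q in (('cheek',p),('roll',S[hi&(S[...,1]<.02)&(S[...,1]>-.03)]),('fix',S[hi&(S[...,1]<-.057)])):
    A=np.c_[2*q[:,0],2*q[:,2],np.ones(len(q))];s=np.linalg.lstsq(A,(q[:,[0,2]]**2).sum(1),rcond=None)[0];print(nm,s[:2],np.sqrt(s[2]+s[0]**2+s[1]**2),len(q))
for lo,up in ((.009,.02),(.032,.05)):
  q=S[m&(z>lo)&(z<up)];print(lo,q[:,:2].min(0),q[:,:2].max(0),np.percentile(q[:,0],[1,99]))
# spindle
hsv=cv2.cvtColor(d['color'],cv2.COLOR_RGB2HSV)
mm=np.zeros(z.shape,bool);mm[215:245,145:222]=True
sp=mm&(X[...,2]>.005)&(hsv[...,2]>90); bl=sp&(hsv[...,1]>120)&(hsv[...,0]>95)&(hsv[...,0]<125);sh=sp&~bl&(hsv[...,1]<80)
r=cv2.minAreaRect((X[bl][:,:2]*1000).astype(np.float32));print('grip',r,np.median(X[bl][:,2]))
r2=cv2.fitLine(X[sh][:,:2].astype(np.float32),cv2.DIST_L2,0,.01,.01).ravel();print('shaft',r2,np.degrees(np.arctan2(r2[0],r2[1])),X[sh].min(0),X[sh].max(0))
s=read_state();R=Rot.from_quat(s['eef_rot']);print('tool',R.as_matrix())
# desired: tool x down, tool z = +-stand x
for yaw in (YAW,np.radians(-7)):
  for sg in (1,-1):
    zz=sg*Rot.from_euler('z',yaw).as_matrix()[:,0];xx=np.array([0,0,-1.]);yy=np.cross(zz,xx)
    D=Rot.from_matrix(np.c_[xx,yy,zz]);print(yaw,sg,(D*R.inv()).as_rotvec())
print('push pt',toW([0,.06,.107]))
E
```

```text
[(-80, np.int64(0)), (-77, np.int64(0)), (-74, np.int64(0)), (-71, np.int64(1)), (-68, np.int64(24)), (-65, np.int64(41)), (-62, np.int64(33)), (-59, np.int64(35)), (-56, np.int64(58)), (-53, np.int64(5)), (-50, np.int64(39)), (-47, np.int64(37)), (-44, np.int64(42)), (-41, np.int64(40)), (-38, np.int64(38)), (-35, np.int64(43)), (-32, np.int64(40)), (-29, np.int64(38)), (-26, np.int64(39)), (-23, np.int64(39)), (-20, np.int64(39)), (-17, np.int64(43)), (-14, np.int64(39)), (-11, np.int64(39)), (-8, np.int64(40)), (-5, np.int64(40)), (-2, np.int64(39)), (1, np.int64(41)), (4, np.int64(38)), (7, np.int64(40)), (10, np.int64(41)), (13, np.int64(39)), (16, np.int64(40)), (19, np.int64(13)), (22, np.int64(0)), (25, np.int64(0)), (28, np.int64(0)), (31, np.int64(0)), (34, np.int64(0)), (37, np.int64(0)), (40, np.int64(0)), (43, np.int64(0)), (46, np.int64(0)), (49, np.int64(0)), (52, np.int64(26)), (55, np.int64(37)), (58, np.int64(35)), (61, np.int64(37)), (64, np.int64(22)), (67, np.int64(12)), (70, np.int64(7)), (73, np.int64(0)), (76, np.int64(0)), (79, np.int64(0)), (82, np.int64(0))
[... 359 characters left out ...]
2 662
fix [0.0001 0.0677] 0.03918124373613514 123
0.009 [-0.0469 -0.0829] [0.047 0.153] [-0.0465  0.046 ]
0.032 [-0.0408 -0.0627] [0.041  0.1466] [-0.0406  0.0401]
grip ((443.36346435546875, 156.10562133789062), (58.62287521362305, 27.862428665161133), 84.30831909179688) 0.013735159232873287
shaft [0.1003 0.995  0.4341 0.0643] 5.759254 [0.4239 0.0026 0.0067] [0.4447 0.1249 0.0194]
tool [[-0.0001  0.9597  0.281 ]
 [ 0.0013  0.281  -0.9597]
 [-1.      0.0003 -0.0013]]
0.24172810140121465 1 [-0.001  -0.0011  1.5277]
0.24172810140121465 -1 [-0.0011  0.001  -1.6139]
-0.12217304763960307 1 [-0.0011 -0.0009  1.1638]
-0.12217304763960307 -1 [-0.001   0.0012 -1.9778]
push pt [ 0.5655 -0.0699  0.107 ]
```

Call:
{"fn": "jog_arm", "kwargs": {
  "commands": "0.025 0.031 0 0 0 0.1 0;0.05 0.062 0 0 0 0.2 0;0.075 0.093 0 0 0 0.3 0;0.1 0.124 0 0 0 0.4 0;0.125 0.155 0 0 0 0.5 0",
  "newtons": 30
}}

```text
time: 0.52
position: [0.2802, -0.3708, 0.2242]
eef_rot: [0.27, 0.654, -0.269, 0.653]
force: [0.7, -1.7, 0.4]
grip_width: 0.0256
```

Call:
{"fn": "jog_arm", "kwargs": {
  "commands": "0.025 0.031 0 0 0 0.1 0;0.05 0.062 0 0 0 0.2 0;0.075 0.093 0 0 0 0.3 0;0.1 0.124 0 0 0 0.4 0;0.125 0.155 0 0 0 0.5 0"
}}

```text
time: 0.93
position: [0.4059, -0.2139, 0.2241]
eef_rot: [0.098, 0.701, -0.097, 0.7]
force: [0.5, -0.9, -0.7]
grip_width: -0.0001
```

Call:
{"fn": "jog_arm", "kwargs": {
  "commands": "0.025 0.031 0 0 0 0.1 0;0.05 0.062 0 0 0 0.2 0;0.075 0.093 0 0 0 0.3 0;0.1 0.124 0 0 0 0.4 0;0.125 0.155 0 0 0 0.5 0"
}}

```text
time: 1.35
position: [0.5317, -0.0569, 0.2239]
eef_rot: [-0.08, 0.703, 0.081, 0.702]
force: [0.6, -1.2, 1.1]
grip_width: -0.0002
```

```bash
cat > st.py <<'E'
from h import *
np.set_printoptions(precision=4,suppress=True)
def st(yaw=YAW):
    s=read_state();R=Rot.from_quat(s['eef_rot']);zz=Rot.from_euler('z',yaw).as_matrix()[:,0];xx=np.array([0,0,-1.]);yy=np.cross(zz,xx)
    D=Rot.from_matrix(np.c_[xx,yy,zz])
    print('t',s['time'],'W',s['position'],'S',toS(s['position']),'turn',(D*R.inv()).as_rotvec(),'F_S',s['force']@RS,'grip',s['grip_width'])
    return s
if __name__=='__main__':
    st()
E
python3 - <<'E'
from st import *
s=st();print(toW([0,.095,.107])-s['position'],s['joint_positions'])
E
```

```text
t 1.35 W [ 0.5317 -0.0569  0.2239] S [-0.0297  0.0807  0.2239] turn [-0.0003 -0.0027  0.0134] F_S [ 0.2988 -1.2873  1.0526] grip -0.00017566997201960943
[ 0.0254  0.021  -0.1169] [-0.3279  0.3559  1.3395 -0.0006  1.4488 -0.5562]
```

Call:
{"fn": "jog_arm", "kwargs": {
  "commands": "0.025 0.021 -0.01 0 0 0.013 0;0.025 0.021 -0.045 0 0 0.013 0;0.025 0.021 -0.08 0 0 0.013 0;0.025 0.021 -0.115 0 0 0.013 0;0.025 0.021 -0.117 0 0 0.013 0"
}}

```text
time: 1.77
position: [0.5536, -0.0349, 0.1011]
eef_rot: [-0.083, 0.707, 0.087, 0.697]
force: [-1.0, 0.3, -0.3]
grip_width: 0.0004
```

Run:
```python
from st import *
snap('side','s1');st()
d=load('s1');cv2.imwrite('pics/s1c.png',cv2.resize(d['color'][130:290,180:340],None,fx=3.7,fy=3.7)[:,:,::-1])
```

```text
t 1.8167 W [ 0.555  -0.0354  0.1041] S [-0.0019  0.096   0.1041] turn [-0.0023 -0.0098  0.0003] F_S [-0.2072 -0.3615  0.5887] grip 0.00010635316012240239
```

View pics/s1c.png

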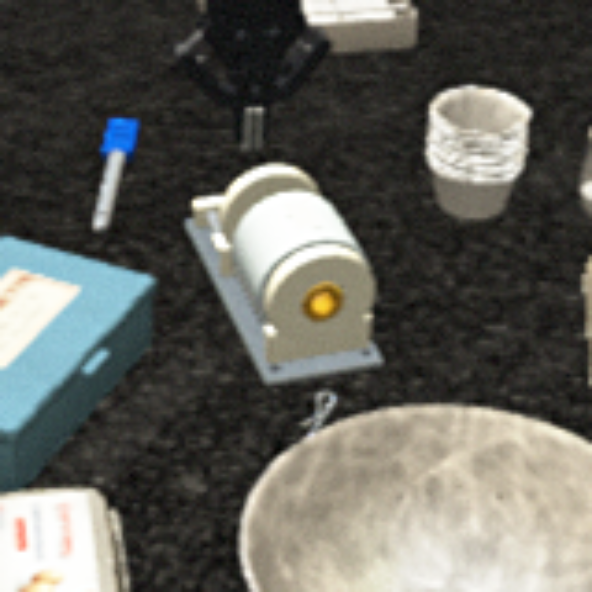

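Call:
{"fn": "jog_arm", "kwargs": {
  "commands": "0.003 -0.008 0.001 0 -0.005 0 0;0.005 -0.016 0.002 0 -0.01 0 0;0.007 -0.024 0.003 0 -0.01 0 0;0.009 -0.031 0.003 0 -0.01 0 0;0.011 -0.038 0.003 0 -0.01 0 0"
}}

```text
time: 2.23
position: [0.5667, -0.0748, 0.1084]
eef_rot: [-0.084, 0.701, 0.085, 0.703]
force: [0.5, 0.4, 0.0]
grip_width: -0.0002
```

```bash
python3 st.py
```

```text
t 2.2333 W [ 0.5667 -0.0748  0.1084] S [-0.      0.055   0.1084] turn [-0.0015  0.0024  0.001 ] F_S [0.5839 0.3103 0.0453] grip -0.0002132935926623009
```

Call:
{"fn": "jog_arm", "kwargs": {
  "commands": "0.001 -0.002 0 0 0 0 0;0.001 -0.004 0 0 0 0 0;0.0015 -0.006 0 0 0 0 0;0.002 -0.008 0 0 0 0 0;0.0025 -0.010 0 0 0 0 0"
}}

```text
time: 2.65
position: [0.5691, -0.0847, 0.1084]
eef_rot: [-0.085, 0.701, 0.085, 0.703]
force: [-0.1, 0.6, 0.4]
grip_width: -0.0003
```

Call:
{"fn": "jog_arm", "kwargs": {
  "commands": "0.0005 -0.001 0 0 0 0 0;0.0005 -0.002 0 0 0 0 0;0.0005 -0.003 0 0 0 0 0;0.001 -0.004 0 0 0 0 0;0.001 -0.004 0 0 0 0 0"
}}

```text
time: 3.07
position: [0.5702, -0.0888, 0.1084]
eef_rot: [-0.085, 0.701, 0.085, 0.703]
force: [-0.3, 1.3, -0.7]
grip_width: 0.0003
```

```bash
python3 st.py
```

```text
t 3.0667 W [ 0.5702 -0.0888  0.1084] S [0.     0.0405 0.1084] turn [-0.0015  0.0023  0.0008] F_S [ 0.021   1.3291 -0.7402] grip 0.00028611651246776164
```

Call:
{"fn": "jog_arm", "kwargs": {
  "commands": "0.0005 -0.001 0 0 0 0 0;0.0005 -0.002 0 0 0 0 0;0.0005 -0.003 0 0 0 0 0;0.001 -0.004 0 0 0 0 0;0.001 -0.004 0 0 0 0 0"
}}

```text
time: 3.48
position: [0.5713, -0.0931, 0.1084]
eef_rot: [-0.085, 0.701, 0.085, 0.703]
force: [0.4, -0.5, 0.5]
grip_width: -0.0001
```

Run:
```python
from st import *
d=snap('top','t1');st();X=cloud(d);S=toS(X)
m=(abs(S[...,0])<.045)&(S[...,1]>-.09)&(S[...,1]<.1)&(S[...,2]>.03)
for col in (-.035,-.025,.025,.035):
    q=S[m&(abs(S[...,0]-col)<.004)];q=q[np.argsort(q[:,1])];print(col,[(int(a*1000),int(b*1000)) for a,b in q[::3][:,1:]])
cv2.imwrite('pics/t1c.png',cv2.resize(d['color'][140:220,195:305],None,fx=7,fy=7,interpolation=cv2.INTER_CUBIC)[:,:,::-1])
```

```text
t 3.5333 W [ 0.5712 -0.093   0.1084] S [0.     0.0363 0.1084] turn [-0.0015  0.0023  0.0009] F_S [ 0.9157 -0.7783  0.244 ] grip -4.153363439960985e-05
-0.035 [(-65, 89), (-62, 91), (-62, 79), (-59, 78), (-57, 92), (-55, 63), (-55, 45), (-55, 80), (-48, 86), (-46, 87), (-44, 97), (-42, 90), (-40, 86), (-36, 94), (-35, 84), (-32, 86), (-25, 392), (-23, 398), (-22, 395), (-21, 399), (-20, 397), (-18, 404), (-17, 410), (-16, 404), (-15, 417), (-15, 408), (-13, 419), (-12, 418), (-11, 419), (-10, 419), (-9, 419), (-8, 419), (-7, 419), (-5, 418), (-4, 421), (-3, 422), (-2, 421), (-1, 421), (0, 422), (0, 421), (1, 422), (3, 423), (3, 422), (5, 420), (6, 422), (7, 413), (8, 410), (10, 412), (10, 409), (11, 412), (12, 409), (13, 411), (14, 413), (15, 412), (16, 412), (17, 410), (18, 411), (19, 410), (20, 410), (21, 409), (22, 409), (23, 409), (24, 406), (25, 409), (26, 410), (27, 409), (28, 410), (29, 406), (30, 406), (31, 404), (32, 404), (33, 408), (34, 404), (35, 406), (36, 402), (37, 404), (38, 400), (39, 404), (40, 405), (41, 402), (42, 404), (43, 400), (44, 402), (45, 397), (46, 400), (
[... 2503 characters left out ...]
 (82, 422), (84, 421), (85, 422), (86, 422), (88, 422), (90, 422), (94, 402), (97, 399), (99, 392)]
0.035 [(-65, 88), (21, 388), (24, 391), (26, 395), (28, 394), (29, 397), (31, 392), (32, 395), (34, 393), (35, 402), (36, 400), (37, 401), (39, 399), (40, 404), (41, 404), (43, 404), (44, 403), (46, 403), (47, 407), (48, 406), (49, 406), (51, 403), (52, 409), (53, 408), (54, 406), (56, 406), (57, 409), (58, 407), (59, 404), (60, 412), (61, 412), (62, 403), (63, 398), (64, 414), (64, 417), (66, 414), (67, 414), (68, 414), (69, 414), (70, 416), (71, 417), (72, 418), (73, 417), (75, 416), (76, 416), (77, 415), (78, 419), (79, 418), (81, 418), (84, 404), (87, 404), (88, 400), (91, 399), (93, 397)]
```

View pics/t1c.png

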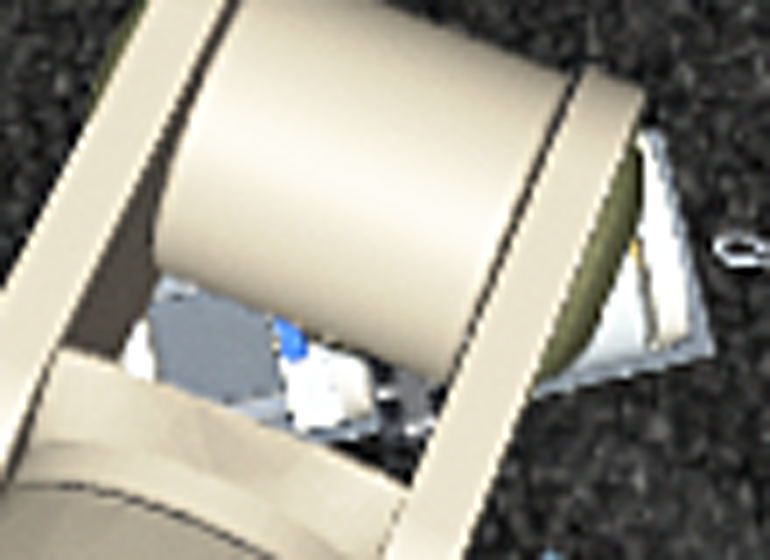

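The top view is mostly covered by the arm. The cheek shows at about (330,390) and looks unmoved, so I'm checking with the side camera.

Run:
```python
from st import *
d=snap('side','s2')
for n in ('s0','s2'):
    d=load(n)
    S=toS(cloud(d));m=(abs(S[...,0])<.05)&(S[...,1]>-.045)&(S[...,1]<.13)&(S[...,2]>.06)&(S[...,2]<.2)
    q=S[m&(abs(S[...,0])<.008)];q=q[np.argsort(q[:,1])];print(n,[(int(a*1000),int(b*1000)) for a,b in q[::3][:,1:]])
print(proj(d,toW([[0,.0363,.1084],[0,.0363,.0894],[0,.015,.107],[0,.0535,.107],[0,.0655,.107]])))
cv2.imwrite('pics/s2c.png',cv2.resize(d['color'][150:240,210:310],None,fx=6,fy=6,interpolation=cv2.INTER_CUBIC)[:,:,::-1])
```

```text
s0 [(-44, 111), (-40, 110), (-39, 108), (-36, 109), (-34, 110), (-30, 110), (-29, 109), (-27, 109), (-25, 111), (-22, 111), (-18, 110), (-14, 110), (-13, 111), (-9, 111), (-6, 110), (-5, 111), (-2, 110), (2, 110), (7, 108), (9, 110), (11, 111), (13, 111), (49, 94), (50, 108), (51, 92), (51, 88), (51, 104), (52, 89), (53, 97), (53, 104), (54, 96), (54, 92), (55, 89), (55, 100), (56, 108), (60, 107), (61, 107)]
s2 [(-44, 113), (-40, 108), (-39, 113), (-36, 109), (-35, 112), (-31, 111), (-29, 111), (-28, 113), (-26, 112), (-24, 113), (-19, 112), (-18, 109), (-15, 111), (-13, 111), (-9, 111), (-7, 110), (-3, 109), (0, 110), (0, 110), (8, 110), (9, 110), (10, 111), (15, 110), (18, 190), (19, 182), (20, 183), (20, 130), (20, 195), (21, 198), (22, 131), (22, 179), (22, 124), (22, 157), (23, 151), (23, 159), (23, 192), (23, 172), (23, 144), (23, 166), (23, 140), (24, 153), (24, 159), (24, 175), (25, 146), (25, 146), (25, 136), (25, 143), (26, 132), (26, 199), (26, 143), (26, 133), (26, 156), (26, 123), (27, 129), (27, 131), (28, 171), (28, 124), (29, 138), (29, 135), (30, 153), (30, 166), (32, 158), (37, 152), (40, 166), (43, 168), (47, 169), (50, 94), (51, 96), (51, 99), (52, 89), (52, 100), (53, 90), (54, 87), (54, 100), (56, 90), (56, 89)]
[[254.1561 178.8382]
 [254.0015 184.5162]
 [256.4389 182.9797]
 [252.3348 176.325 ]
 [251.0942 174.3134]]
```

View pics/s2c.png

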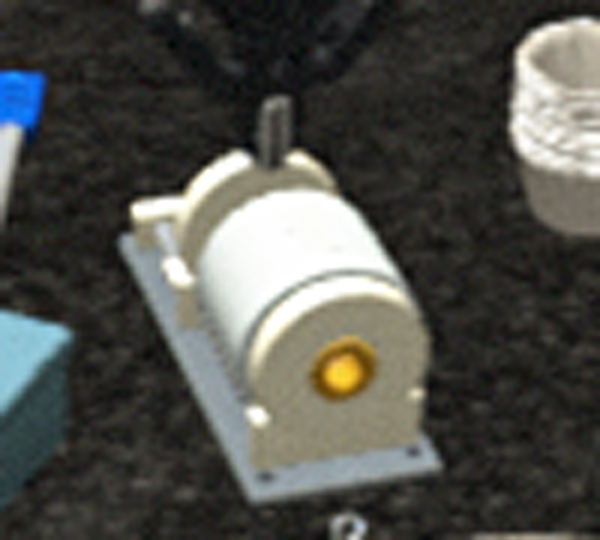

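Run:
```python
from st import *
for n,yy in (('s1',.085),('s2',.0255)):
    d=load(n);S=toS(cloud(d))
    for z in (.085,.1,.11,.12,.13): print(n,z,proj(d,toW([[0,yy,z]])).round(1))
    u,v=proj(d,toW([[0,yy,.12]]))[0].astype(int)
    for r in range(v-8,v+9): print(r,[tuple((S[r,c,1:]*1000).astype(int)) if d['depth'][r,c]>0 else 0 for c in (u-2,u,u+2)],d['color'][r,u])
```

```text
s1 0.085 [[249.  177.5]]
s1 0.1 [[249.1 173.2]]
s1 0.11 [[249.1 170.2]]
s1 0.12 [[249.2 167.2]]
s1 0.13 [[249.3 164.3]]
159 [(np.int64(88), np.int64(146)), (np.int64(87), np.int64(146)), (np.int64(88), np.int64(144))] [164 163 148]
160 [(np.int64(86), np.int64(144)), (np.int64(87), np.int64(142)), (np.int64(90), np.int64(140))] [114 111 104]
161 [(np.int64(80), np.int64(144)), (np.int64(86), np.int64(139)), (np.int64(87), np.int64(138))] [68 72 65]
162 [(np.int64(85), np.int64(137)), (np.int64(87), np.int64(136)), (np.int64(90), np.int64(133))] [64 67 59]
163 [(np.int64(83), np.int64(136)), (np.int64(87), np.int64(132)), (np.int64(92), np.int64(128))] [77 73 67]
164 [(np.int64(87), np.int64(130)), (np.int64(86), np.int64(129)), (np.int64(86), np.int64(129))] [71 68 64]
165 [(np.int64(87), np.int64(127)), (np.int64(87), np.int64(125)), (np.int64(90), np.int64(123))] [67 70 63]
166 [(np.int64(86), np.int64(124)), (np.int64(87), np.int64(122)), (np.int64(90), np.int64(119))] [76 74 66]
167 [(np.int64(86), np.int64(120)), (np.int64(86), np.int64(119)), (np.int64(87), np.int64(118))] [78 
[... 2142 characters left out ...]
p.int64(51), np.int64(96))] [137 129 109]
180 [(np.int64(51), np.int64(95)), (np.int64(50), np.int64(94)), (np.int64(50), np.int64(94))] [138 138 112]
181 [(np.int64(56), np.int64(89)), (np.int64(52), np.int64(90)), (np.int64(56), np.int64(87))] [146 141 120]
182 [(np.int64(54), np.int64(87)), (np.int64(15), np.int64(110)), (np.int64(14), np.int64(110))] [244 248 242]
183 [(np.int64(15), np.int64(108)), (np.int64(9), np.int64(111)), (np.int64(9), np.int64(110))] [255 255 255]
184 [(np.int64(14), np.int64(105)), (np.int64(10), np.int64(107)), (np.int64(1), np.int64(112))] [255 255 255]
185 [(np.int64(9), np.int64(105)), (np.int64(2), np.int64(109)), (np.int64(0), np.int64(110))] [254 254 254]
```

The fingers passed over the cheek. The measured fingertips are about 9 mm above the reported TCP, where they should be 19 mm below it. I'm checking the start picture for the same offset.

Run:
```python
from st import *
d=load('s0');X=cloud(d)
m=(abs(X[...,0]-.1545)<.08)&(abs(X[...,1]+.5276)<.06)&(X[...,2]>.1)&(X[...,2]<.4)
v,u=np.where(m);q=X[m];o=np.argsort(q[:,2])[:25]
print([(u[i],v[i]) for i in o[:6]]);print(q[o].round(3))
for f,tz in (('s2',.1084),('s1',.1041)):
    S=toS(cloud(load(f)));m=(abs(S[...,0])<.06)&(S[...,2]>.112)&(S[...,2]<.4)&(S[...,1]>0)&(S[...,1]<.15);q=S[m]
    for z in np.arange(.11,.3,.01):
        k=q[(q[:,2]>z)&(q[:,2]<z+.01)]
        if len(k): print(f,round(z-tz,3),len(k),k[:,0].min().round(3),k[:,0].max().round(3),np.median(k[:,1]).round(3))
```

```text
[(np.int64(90), np.int64(306)), (np.int64(101), np.int64(296)), (np.int64(95), np.int64(300)), (np.int64(94), np.int64(300)), (np.int64(88), np.int64(311)), (np.int64(88), np.int64(310))]
[[ 0.217 -0.559  0.1  ]
 [ 0.232 -0.533  0.1  ]
 [ 0.223 -0.544  0.101]
 [ 0.221 -0.544  0.101]
 [ 0.216 -0.573  0.101]
 [ 0.215 -0.571  0.101]
 [ 0.232 -0.531  0.101]
 [ 0.218 -0.563  0.101]
 [ 0.218 -0.555  0.102]
 [ 0.215 -0.568  0.102]
 [ 0.227 -0.537  0.102]
 [ 0.216 -0.558  0.102]
 [ 0.221 -0.55   0.102]
 [ 0.231 -0.534  0.102]
 [ 0.229 -0.534  0.102]
 [ 0.222 -0.548  0.102]
 [ 0.217 -0.566  0.102]
 [ 0.225 -0.543  0.102]
 [ 0.232 -0.529  0.102]
 [ 0.23  -0.532  0.102]
 [ 0.222 -0.54   0.102]
 [ 0.219 -0.551  0.103]
 [ 0.226 -0.541  0.103]
 [ 0.229 -0.532  0.103]
 [ 0.221 -0.543  0.103]]
s2 0.002 7 -0.009 0.005 0.027
s2 0.012 22 -0.015 0.009 0.028
s2 0.022 38 -0.016 0.012 0.029
s2 0.032 29 -0.016 0.012 0.03
s2 0.042 35 -0.018 0.02 0.027
s2 0.052 71 -0.036 0.032 0.025
s2 0.062 97 -0.044 0.04 0.026
s2 0.072 84 -0.052 0.046 0.025
s2 0.082 105 -0.057 0.057 0.025
s2 0.092 138 -0.06 0.058 0.026
s2 0
[... 158 characters left out ...]
2 78 -0.04 0.028 0.007
s2 0.162 83 -0.04 0.033 0.007
s2 0.172 114 -0.04 0.031 0.01
s2 0.182 81 -0.039 0.031 0.009
s1 0.006 22 -0.018 0.007 0.087
s1 0.016 28 -0.018 0.008 0.089
s1 0.026 29 -0.019 0.007 0.088
s1 0.036 28 -0.019 0.007 0.088
s1 0.046 52 -0.038 0.027 0.087
s1 0.056 92 -0.04 0.033 0.087
s1 0.066 91 -0.052 0.048 0.084
s1 0.076 85 -0.057 0.052 0.084
s1 0.086 111 -0.059 0.057 0.085
s1 0.096 119 -0.059 0.054 0.087
s1 0.106 115 -0.05 0.038 0.086
s1 0.116 71 -0.045 0.035 0.086
s1 0.126 33 -0.041 0.033 0.072
s1 0.136 82 -0.04 0.031 0.064
s1 0.146 99 -0.04 0.031 0.064
s1 0.156 87 -0.039 0.029 0.065
s1 0.166 87 -0.04 0.028 0.065
s1 0.176 114 -0.037 0.032 0.069
s1 0.186 46 -0.039 0.03 0.063
```

Call:
{"fn": "jog_arm", "kwargs": {
  "commands": "-0.007 0.029 0 0 0 0 0;-0.014 0.058 0 0 0 0 0;-0.014 0.058 -0.012 0 0 0 0;-0.014 0.058 -0.027 0 0 0 0;-0.014 0.058 -0.027 0 0 0 0"
}}

```text
time: 4.0
position: [0.556, -0.0341, 0.0793]
eef_rot: [-0.084, 0.702, 0.086, 0.702]
force: [-1.5, 0.3, -1.0]
grip_width: 0.0001
```

Run:
```python
from st import *
s=st();d=snap('side','s3');S=toS(cloud(d))
m=(abs(S[...,0])<.03)&(S[...,2]>.06)&(S[...,2]<.2)&(S[...,1]>.072)&(S[...,1]<.15);q=S[m];o=np.argsort(q[:,2]);print(q[o][:12].round(3))
d=load('s0');X=cloud(d)
for r in range(236,262,2): print(r,[tuple((X[r,c]*1000).astype(int)) if d['depth'][r,c] else 0 for c in (40,44,48)])
print(proj(d,[[.1545,-.5276,z] for z in (.2,.22,.25)]))
```

```text
t 4.0 W [ 0.556  -0.0341  0.0793] S [-0.0007  0.0971  0.0793] turn [-0.0027 -0.0016  0.0001] F_S [-1.3573  0.6333 -1.0047] grip 0.00013313171470147198
[[-0.01   0.095  0.09 ]
 [-0.009  0.087  0.091]
 [-0.008  0.089  0.093]
 [-0.005  0.088  0.093]
 [-0.003  0.087  0.093]
 [-0.01   0.093  0.094]
 [ 0.004  0.088  0.095]
 [ 0.008  0.091  0.096]
 [-0.015  0.097  0.096]
 [-0.014  0.09   0.096]
 [-0.008  0.089  0.096]
 [ 0.005  0.091  0.097]]
236 [(np.int64(175), np.int64(-593), np.int64(301)), (np.int64(183), np.int64(-595), np.int64(302)), (np.int64(187), np.int64(-590), np.int64(298))]
238 [(np.int64(177), np.int64(-599), np.int64(301)), (np.int64(182), np.int64(-595), np.int64(298)), (np.int64(186), np.int64(-592), np.int64(295))]
240 [(np.int64(176), np.int64(-600), np.int64(297)), (np.int64(182), np.int64(-597), np.int64(295)), (np.int64(187), np.int64(-594), np.int64(293))]
242 [(np.int64(175), np.int64(-599), np.int64(292)), (np.int64(173), np.int64(-581), np.int64(279)), (np.int64(176), np.int64(-573), np.int64(272))]
244 [(np.int64(166), np.int64(-582), np.int64(276)), (np.int64(1
[... 568 characters left out ...]
0), np.int64(256)), (np.int64(174), np.int64(-579), np.int64(255))]
254 [(np.int64(158), np.int64(-576), np.int64(248)), (np.int64(167), np.int64(-581), np.int64(252)), (np.int64(171), np.int64(-574), np.int64(246))]
256 [(np.int64(12), np.int64(-283), np.int64(1)), (np.int64(21), np.int64(-281), np.int64(0)), (np.int64(31), np.int64(-282), np.int64(0))]
258 [(np.int64(15), np.int64(-292), np.int64(2)), (np.int64(25), np.int64(-292), np.int64(1)), (np.int64(35), np.int64(-293), np.int64(2))]
260 [(np.int64(17), np.int64(-299), np.int64(1)), (np.int64(28), np.int64(-300), np.int64(2)), (np.int64(36), np.int64(-297), np.int64(0))]
[[ 51.806  257.2476]
 [ 49.5626 249.0429]
 [ 46.0927 236.3495]]
```

Call:
{"fn": "jog_arm", "kwargs": {
  "commands": "0.002 -0.008 0.001 0 0 0 0;0.004 -0.016 0.001 0 0 0 0;0.006 -0.023 0.001 0 0 0 0;0.007 -0.028 0.001 0 0 0 0;0.008 -0.033 0.001 0 0 0 0"
}}

```text
time: 4.47
position: [0.565, -0.0685, 0.0819]
eef_rot: [-0.084, 0.702, 0.086, 0.702]
force: [0.6, 2.2, -0.1]
grip_width: -0.0
```

Call:
{"fn": "jog_arm", "kwargs": {
  "commands": "0.001 -0.003 0 0 0 0 0;0.0015 -0.006 0 0 0 0 0;0.002 -0.009 0 0 0 0 0;0.003 -0.012 0 0 0 0 0;0.0035 -0.014 0 0 0 0 0"
}}

```text
time: 4.88
position: [0.5684, -0.0828, 0.0819]
eef_rot: [-0.084, 0.702, 0.086, 0.702]
force: [-1.6, 1.8, 0.6]
grip_width: 0.0
```

Run:
```python
from st import *
s=st();d=snap('side','s4');S=toS(cloud(d))
m=(abs(S[...,0])<.045)&(S[...,2]>.05)&(S[...,2]<.108)&(S[...,1]>.022)&(S[...,1]<.08)
q=S[m&(abs(S[...,0])>.02)];print(len(q),np.percentile(q[:,1],[2,20,50,80,98]) if len(q) else 0)
q=S[(abs(S[...,0])<.01)&(S[...,2]>.108)&(S[...,2]<.115)];print('roll y',q[:,1].min(),q[:,1].max())
```

```text
t 4.8833 W [ 0.5684 -0.0828  0.0819] S [-0.0003  0.0469  0.0819] turn [-0.0023  0.0004  0.0014] F_S [-1.1547  2.1102  0.5656] grip 9.030631358266859e-06
37 [0.0234 0.0259 0.0292 0.0329 0.0375]
roll y -0.06922873849704621 0.04199736832757647
```

Call:
{"fn": "jog_arm", "kwargs": {
  "commands": "0.0005 -0.0015 0 0 0 0 0;0.001 -0.003 0 0 0 0 0;0.001 -0.0045 0 0 0 0 0;0.0015 -0.006 0 0 0 0 0;0.0015 -0.006 0 0 0 0 0"
}}

```text
time: 5.35
position: [0.57, -0.0891, 0.0818]
eef_rot: [-0.084, 0.702, 0.085, 0.702]
force: [-1.3, 1.6, -0.2]
grip_width: -0.0
```

Call:
{"fn": "jog_arm", "kwargs": {
  "commands": "0.0002 -0.0005 0 0 0 0 0;0.0002 -0.001 0 0 0 0 0;0.0003 -0.0015 0 0 0 0 0;0.0005 -0.002 0 0 0 0 0;0.0005 -0.002 0 0 0 0 0"
}}

```text
time: 5.77
position: [0.5705, -0.0911, 0.0819]
eef_rot: [-0.084, 0.702, 0.085, 0.702]
force: [-0.6, 3.5, 0.5]
grip_width: 0.0
```

Call:
{"fn": "jog_arm", "kwargs": {
  "commands": "0.0002 -0.0005 0 0 0 0 0;0.0002 -0.001 0 0 0 0 0;0.0003 -0.0015 0 0 0 0 0;0.0003 -0.0015 0 0 0 0 0"
}}

```text
time: 6.1
position: [0.5709, -0.0928, 0.0819]
eef_rot: [-0.084, 0.702, 0.085, 0.702]
force: [-0.8, 2.7, 1.4]
grip_width: 0.0004
```

Call:
{"fn": "jog_arm", "kwargs": {
  "commands": "0.0002 -0.0005 0 0 0 0 0;0.0002 -0.001 0 0 0 0 0;0.0003 -0.0015 0 0 0 0 0;0.0003 -0.0015 0 0 0 0 0"
}}

```text
time: 6.43
position: [0.571, -0.0931, 0.0819]
eef_rot: [-0.083, 0.702, 0.086, 0.702]
force: [-0.5, 8.5, 1.6]
grip_width: -0.0002
```

Call:
{"fn": "jog_arm", "kwargs": {
  "commands": "0.0004 -0.0018 0 0 0 0 0;0.0005 -0.0022 0 0 0 0 0;0.0005 -0.0022 0 0 0 0 0"
}}

```text
time: 6.68
position: [0.571, -0.0931, 0.0819]
eef_rot: [-0.082, 0.702, 0.088, 0.702]
force: [-2.8, 14.0, 4.1]
grip_width: 0.0
```

```bash
python3 st.py
```

```text
t 6.6833 W [ 0.571  -0.0931  0.0819] S [-0.0002  0.0362  0.0819] turn [-0.0083 -0.0013  0.0011] F_S [ 0.6902 14.2939  4.1364] grip 3.843410955259991e-05
```

Call:
{"fn": "jog_arm", "kwargs": {
  "commands": "-0.004 0.015 0 0 0 0 0;-0.01 0.04 0.02 0 0 -0.02 20;-0.02 0.07 0.04 0 0 -0.1 65;-0.04 0.1 0.05 0 0 -0.2 65;-0.06 0.13 0.05 0 0 -0.3 65"
}}

```text
time: 7.1
position: [0.5114, 0.0378, 0.134]
eef_rot: [0.025, 0.705, -0.02, 0.709]
force: [1.0, -0.0, 0.1]
grip_width: 0.048
```

Run:
```python
from st import *
s=st(np.radians(-5.75));print(np.array([.4434,.1561,.03])-s['position'])
```

```text
t 7.1 W [0.5114 0.0378 0.134 ] S [-0.0268  0.1776  0.134 ] turn [-0.0066  0.0065 -0.0359] F_S [ 0.9321 -0.2581  0.0792] grip 0.04799627761478785
[-0.068   0.1183 -0.104 ]
```

Call:
{"fn": "jog_arm", "kwargs": {
  "commands": "-0.02 0.033 0 -0.006 0.006 -0.036 65;-0.04 0.066 -0.02 -0.006 0.006 -0.036 65;-0.06 0.1 -0.045 -0.006 0.006 -0.036 65;-0.068 0.118 -0.08 -0.006 0.006 -0.036 65;-0.068 0.118 -0.09 -0.006 0.006 -0.036 65"
}}

```text
time: 7.52
position: [0.4397, 0.1585, 0.0416]
eef_rot: [0.034, 0.707, -0.034, 0.705]
force: [-0.0, -0.5, -0.5]
grip_width: 0.0557
```

Run:
```python
from st import *
s=st(np.radians(-5.75));print(np.array([.4434,.1561,-.006])-s['position'])
d=snap('side','s5');X=cloud(d)
m=(abs(X[...,0]-.445)<.06)&(abs(X[...,1]-.155)<.03)&(X[...,2]>.02)&(X[...,2]<.1);q=X[m];q=q[np.argsort(q[:,2])];print(q[:20].round(3))
cv2.imwrite('pics/s5c.png',cv2.resize(d['color'][120:210,160:270],None,fx=6,fy=6,interpolation=cv2.INTER_CUBIC)[:,:,::-1])
```

```text
t 7.5167 W [0.4397 0.1585 0.0416] S [-0.0675  0.3119  0.0416] turn [-0.     -0.0031 -0.0034] F_S [-0.165  -0.5114 -0.5096] grip 0.05566259215628819
[ 0.0037 -0.0024 -0.0476]
[[0.407 0.159 0.054]
 [0.414 0.165 0.055]
 [0.468 0.149 0.056]
 [0.411 0.151 0.059]
 [0.471 0.142 0.059]
 [0.414 0.165 0.059]
 [0.471 0.148 0.06 ]
 [0.404 0.156 0.06 ]
 [0.408 0.155 0.061]
 [0.411 0.152 0.062]
 [0.404 0.159 0.062]
 [0.468 0.142 0.063]
 [0.478 0.154 0.064]
 [0.468 0.147 0.064]
 [0.411 0.156 0.064]
 [0.414 0.17  0.064]
 [0.414 0.162 0.064]
 [0.474 0.145 0.065]
 [0.401 0.153 0.065]
 [0.404 0.16  0.066]]
```

View pics/s5c.png

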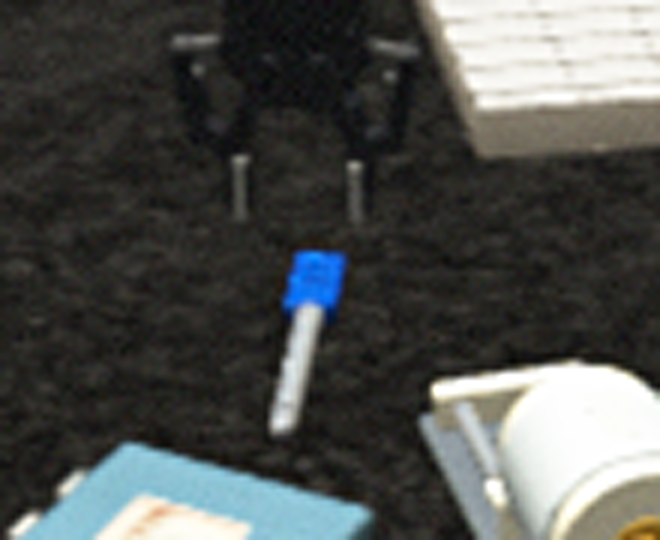

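The fingers at (240,200) and (355,200) in the crop straddle the line of the blue grip at (315,280). Their tips are 12–13 mm above the reported TCP.

Call:
{"fn": "jog_arm", "kwargs": {
  "commands": "0.004 -0.002 -0.02 0 -0.003 -0.003 65;0.004 -0.002 -0.04 0 -0.003 -0.003 65;0.004 -0.002 -0.048 0 -0.003 -0.003 65;0.004 -0.002 -0.049 0 -0.003 -0.003 65",
  "newtons": 60
}}

```text
time: 7.9
position: [0.4439, 0.1551, -0.0092]
eef_rot: [0.035, 0.708, -0.036, 0.705]
force: [-0.5, -0.6, -0.0]
grip_width: 0.0555
```

```bash
python3 -c "
import numpy as np
from st import *;st(np.radians(-5.75))"
```

```text
t 7.9 W [ 0.4439  0.1551 -0.0092] S [-0.0642  0.3076 -0.0092] turn [ 0.0009 -0.0039  0.0002] F_S [-0.6379 -0.432  -0.0418] grip 0.05554235773765464
```

Call:
{"fn": "jog_arm", "kwargs": {
  "commands": "0 0.001 0.001 0 -0.004 0 40;0 0.001 0.001 0 -0.004 0 20;0 0.001 0.001 0 -0.004 0 10;0 0.001 0.001 0 -0.004 0 0;0 0.001 0.001 0 -0.004 0 0"
}}

```text
time: 8.32
position: [0.4447, 0.1562, -0.0063]
eef_rot: [0.035, 0.705, -0.036, 0.707]
force: [-2.3, 0.2, 9.8]
grip_width: 0.0263
```

Call:
{"fn": "jog_arm", "kwargs": {
  "commands": "0 0 0 0 0 0 0;0 0 0.015 0 0 0 0;0 0 0.05 0 0 0 0;0 0 0.085 0 0 0 0;0 0 0.085 0 0 0 0"
}}

```text
time: 8.73
position: [0.4476, 0.1565, 0.0848]
eef_rot: [0.036, 0.701, -0.035, 0.711]
force: [1.0, 0.3, 0.3]
grip_width: 0.0269
```

```bash
cat > sp.py <<'E'
from st import *
def spindle(n,f):
    # spindle line in world: grip (blue) and shaft points near the TCP
    d=snap(n,f);X=cloud(d);s=read_state();T=s['position'];hsv=cv2.cvtColor(d['color'],cv2.COLOR_RGB2HSV)
    near=(np.abs(X[...,0]-T[0])<.09)&(X[...,1]<T[1]+.06)&(X[...,1]>T[1]-.2)&(np.abs(X[...,2]-T[2]-.02)<.04)
    bl=near&(hsv[...,1]>120)&(hsv[...,0]>95)&(hsv[...,0]<125)&(hsv[...,2]>70)
    return d,X,near,bl,T
E
python3 - <<'E'
from sp import *
st(np.radians(-5.75))
d,X,near,bl,T=spindle('top','t6');print('top blue',bl.sum(),X[bl].min(0),X[bl].max(0) )
hsv=cv2.cvtColor(d['color'],cv2.COLOR_RGB2HSV);sh=near&(X[...,1]<T[1]-.035)&(hsv[...,2]>60)&(X[...,2]>.05)
print('shaft',sh.sum());q=X[sh];q=q[np.argsort(q[:,1])];print(q[::4])
d,X,near,bl,T=spindle('side','s6');print('side blue',bl.sum(),np.median(X[bl],0))
hsv=cv2.cvtColor(d['color'],cv2.COLOR_RGB2HSV);sh=near&(X[...,1]<T[1]-.035)&(X[...,2]>.05);q=X[sh];q=q[np.argsort(q[:,1])];print(sh.sum(),q[::6])
cv2.imwrite('pics/s6c.png',cv2.resize(d['color'][100:200,160:280],None,fx=6,fy=6,interpolation=cv2.INTER_CUBIC)[:,:,::-1])
E
```

```text
t 8.7333 W [0.4476 0.1565 0.0848] S [-0.0603  0.3081  0.0848] turn [-0.0002  0.0146  0.0001] F_S [1.0901 0.0472 0.2723] grip 0.026851196961071876
top blue 126 [0.4282 0.1266 0.0964] [0.4561 0.1555 0.1405]
shaft 256
[[0.4309 0.0034 0.1037]
 [0.4283 0.0061 0.1013]
 [0.4283 0.0082 0.1043]
 [0.4381 0.0094 0.098 ]
 [0.4332 0.0109 0.1039]
 [0.4332 0.0133 0.1048]
 [0.438  0.0145 0.0978]
 [0.4381 0.0165 0.1015]
 [0.428  0.0187 0.1016]
 [0.428  0.0211 0.1025]
 [0.433  0.0234 0.1044]
 [0.4379 0.0242 0.1008]
 [0.4304 0.0262 0.1021]
 [0.4379 0.0287 0.104 ]
 [0.4355 0.0305 0.1074]
 [0.4278 0.0313 0.1017]
 [0.4303 0.0338 0.1022]
 [0.4354 0.0357 0.1064]
 [0.4302 0.0365 0.1009]
 [0.4353 0.0385 0.1051]
 [0.4353 0.0408 0.1059]
 [0.4401 0.0419 0.1007]
 [0.4376 0.044  0.1027]
 [0.4301 0.0463 0.1026]
 [0.4351 0.0486 0.1049]
 [0.4375 0.0512 0.1048]
 [0.4401 0.0533 0.1074]
 [0.4299 0.0539 0.1028]
 [0.4324 0.0564 0.1029]
 [0.435  0.0583 0.1066]
 [0.4398 0.059  0.1038]
 [0.4348 0.0617 0.1022]
 [0.4349 0.0633 0.1069]
 [0.4296 0.0645 0.1003]
 [0.4397 0.0665 0.1041]
 [0.4422 0.0687 0.1062]
 [0.4321 0.0692 0.102
[... 396 characters left out ...]
0.1018 0.1042]
 [0.4416 0.1041 0.1057]
 [0.4439 0.1053 0.1014]
 [0.4339 0.1071 0.1028]
 [0.434  0.109  0.1054]
 [0.4463 0.1107 0.1007]
 [0.4438 0.1126 0.1029]
 [0.4413 0.1146 0.1046]
 [0.4337 0.1156 0.0997]
 [0.4363 0.1168 0.1049]
 [0.4437 0.12   0.1034]]
side blue 81 [0.4458 0.1465 0.1038]
88 [[ 0.4381 -0.0032  0.0988]
 [ 0.441   0.0024  0.0991]
 [ 0.432   0.0095  0.1056]
 [ 0.4378  0.0188  0.1039]
 [ 0.4407  0.025   0.1005]
 [ 0.4314  0.0311  0.1008]
 [ 0.4436  0.0414  0.1021]
 [ 0.4435  0.0519  0.1035]
 [ 0.4371  0.0602  0.1027]
 [ 0.4371  0.0677  0.1058]
 [ 0.4431  0.0782  0.1038]
 [ 0.4398  0.0886  0.102 ]
 [ 0.4398  0.0955  0.1056]
 [ 0.4428  0.1052  0.1042]
 [ 0.449   0.1163  0.102 ]]
```

View pics/s6c.png

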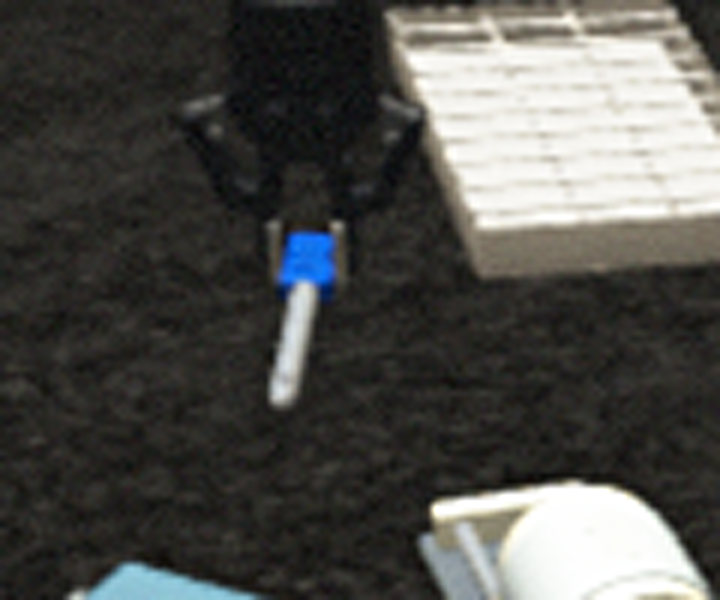

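Side crop: the spindle is held level in the fingers, with the grip at (307,262) and the tip at (283,400).

```bash
cat >> sp.py <<'E'
from scipy.optimize import least_squares
def fit(X,m,T,v=True):
    q=X[m]
    def f(p):
        dirv=np.array([p[1],1,p[3]]);dirv/=np.linalg.norm(dirv);c=np.array([p[0],0,p[2]])
        return np.linalg.norm(np.cross(q-c,dirv),axis=1)-.007
    sx=np.polyfit(q[:,1],q[:,0],1)
    r=least_squares(f,[sx[1],sx[0],np.median(q[:,2])-.005,0],loss='soft_l1',f_scale=.001)
    p=r.x;at=lambda y:np.array([p[0]+p[1]*y,y,p[2]+p[3]*y])
    print('n',len(q),'slopes',p[1],p[3],'res',np.median(abs(f(p))),'ymin',np.percentile(q[:,1],[0,1,3]))
    return p,at
def plan(p,at,tip,T,goalS):
    # turn to align spindle y with stand y, and the shift that brings tip to goalS (stand frame)
    a=np.array([p[1],1,p[3]]);a/=np.linalg.norm(a);b=RS[:,1]
    ax=np.cross(a,b);n=np.linalg.norm(ax);rv=ax/n*np.arctan2(n,a@b)
    R=Rot.from_rotvec(rv).as_matrix();newtip=T+R@(tip-T)
    print('tip W',tip,'S',toS(tip),'turn',rv,'shift',toW(goalS)-newtip,'dist tip-tcp',np.linalg.norm(tip-T))
E
python3 - <<'E'
from sp import *
d=load('t6');X=cloud(d);T=read_state()['position']
hsv=cv2.cvtColor(d['color'],cv2.COLOR_RGB2HSV)
near=(np.abs(X[...,0]-T[0])<.04)&(X[...,1]<T[1]-.036)&(X[...,1]>T[1]-.2)&(np.abs(X[...,2]-T[2]-.02)<.02)
p,at=fit(X,near,T);print(at(T[1])-T)
tip=at(T[1]-.155*.995);plan(p,at,tip,T,[0,.055,.0654])
d=load('s6');X=cloud(d);near=(np.abs(X[...,0]-T[0])<.04)&(X[...,1]<T[1]-.036)&(X[...,1]>T[1]-.2)&(np.abs(X[...,2]-T[2]-.02)<.02)
p,at=fit(X,near,T);print(at(T[1])-T,at(0.))
E
```

```text
n 256 slopes 0.07774960140752583 0.009182378820676655 res 0.0007776317584075338 ymin [0.0034 0.0044 0.0078]
[-0.0021  0.      0.0184]
tip W [0.4312 0.002  0.0972] S [-0.1132  0.162   0.0972] turn [-0.009  -0.0022  0.3193] shift [ 0.0864 -0.0803 -0.0333] dist tip-tcp 0.1557923449949844
n 87 slopes 0.09056811289761174 0.00015043065678973337 res 0.0007345507333342835 ymin [-0.0032 -0.0029 -0.0003]
[0.0028 0.     0.0163] [0.434  0.     0.0966]
```

Call:
{"fn": "jog_arm", "kwargs": {
  "commands": "0.01 0.0 0 0 0 0.1 0;0.03 -0.015 0 0 0 0.2 0;0.055 -0.035 -0.005 -0.004 -0.005 0.31 0;0.084 -0.06 -0.015 -0.005 -0.01 0.315 0;0.084 -0.07 -0.025 -0.005 -0.014 0.315 0"
}}

```text
time: 9.25
position: [0.5336, 0.0834, 0.0543]
eef_rot: [-0.077, 0.694, 0.074, 0.712]
force: [-0.9, -0.3, -1.2]
grip_width: 0.0267
```

Call:
{"fn": "jog_arm", "kwargs": {
  "commands": "0 0 0 0 0 0 0;0 0 0 0 0 0 0"
}}

```text
time: 9.42
position: [0.533, 0.0829, 0.053]
eef_rot: [-0.076, 0.695, 0.073, 0.711]
force: [0.1, 0.2, -0.9]
grip_width: 0.0263
```

```bash
cat > m.py <<'E'
import sys
from sp import *
tag=sys.argv[1]
s=st();T=s['position']
def mk(X):
    S=toS(X);TS=toS(T)
    return (abs(S[...,0]-TS[0])<.03)&(S[...,1]<TS[1]-.036)&(S[...,1]>max(TS[1]-.17,.04))&(abs(S[...,2]-T[2]-.018)<.018)
for n in ('top','side'):
    d=snap(n,n+tag);X=cloud(d);S=toS(X);q=S[mk(X)]
    try:
        p,at=fit(S,mk(X),T);TS=toS(T);tip=at(TS[1]-.155)
        print(n,'tip S',tip,'axis at TCP - TCP',at(TS[1])-TS)
    except Exception as e: print(n,e,len(q))
E
python3 m.py 7
python3 - <<'E'
from h import *
a=load('top7')['color'][130:250,130:300];b=load('side7')['color'][110:240,200:330]
cv2.imwrite('pics/m7.png',np.hstack([cv2.resize(a,(440,400)),cv2.resize(b,(360,400))])[:,:,::-1])
E
```

```text
t 9.4167 W [0.533  0.0829 0.053 ] S [0.005  0.2162 0.053 ] turn [0.0013 0.0225 0.0299] F_S [ 0.1123  0.196  -0.9421] grip 0.02625672457642916
n 233 slopes 0.004433423512783107 -0.004721679505046631 res 0.0007897735763254705 ymin [0.063  0.065  0.0691]
top tip S [0.0004 0.0612 0.067 ] axis at TCP - TCP [-0.0039  0.      0.0132]
n 91 slopes 0.008938146984398012 -0.002001282276392715 res 0.0007492837924934388 ymin [0.0736 0.0743 0.076 ]
side tip S [0.0018 0.0612 0.0691] axis at TCP - TCP [-0.0019  0.      0.0157]
```

View pics/m7.png

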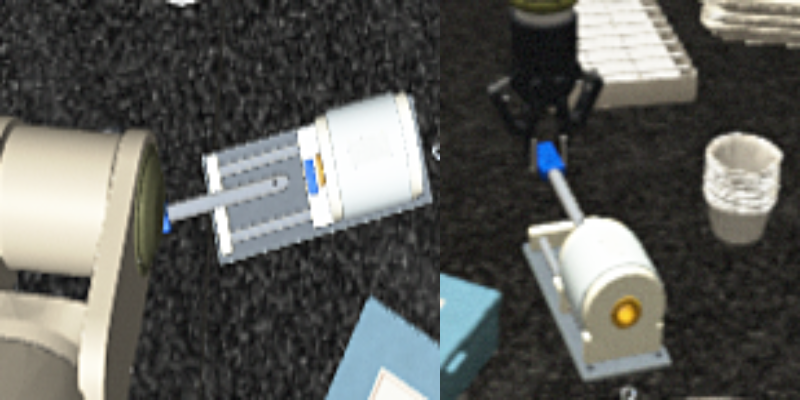

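Call:
{"fn": "jog_arm", "kwargs": {
  "commands": "-0.0015 -0.0004 -0.001 0 0 0.005 0;0 -0.0064 -0.002 0 0 0.005 0;0.0015 -0.0124 -0.002 0 0 0.005 0;0.003 -0.0184 -0.002 0 0 0.005 0;0.0045 -0.0245 -0.002 0 0 0.005 0"
}}

```text
time: 9.93
position: [0.5377, 0.0589, 0.0525]
eef_rot: [-0.079, 0.694, 0.076, 0.711]
force: [0.3, 0.2, -1.1]
grip_width: 0.0261
```

```bash
python3 m.py 8
python3 - <<'E'
from h import *
a=load('top8')['color'][150:220,190:280];
cv2.imwrite('pics/m8.png',cv2.resize(a,None,fx=8,fy=8,interpolation=cv2.INTER_CUBIC)[:,:,::-1])
E
```

```text
t 9.9333 W [0.5377 0.0589 0.0525] S [0.0038 0.1918 0.0525] turn [0.0013 0.0248 0.0229] F_S [ 0.334   0.1191 -1.1395] grip 0.026128220820677436
n 230 slopes 0.0019914670465109078 -0.0034193821265916034 res 0.0007967798786305139 ymin [0.0407 0.042  0.045 ]
top tip S [-0.0002  0.0368  0.0661] axis at TCP - TCP [-0.0037  0.      0.0131]
n 72 slopes 0.002895893692710616 -0.0019266939832109095 res 0.0007157387194087384 ymin [0.0754 0.0757 0.0761]
side tip S [0.0012 0.0368 0.0675] axis at TCP - TCP [-0.0022  0.      0.0147]
```

View pics/m8.png

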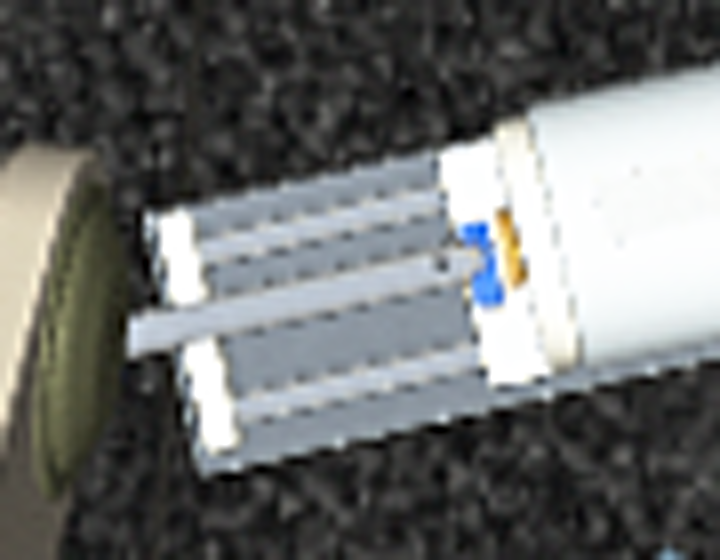

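The top crop shows the tip at (487,258) on the brass lip's axis (512,247), within about 1 mm.

Call:
{"fn": "jog_arm", "kwargs": {
  "commands": "0.0015 -0.0035 -0.001 0 0 0.001 0;0.0025 -0.007 -0.001 0 0 0.002 0;0.0035 -0.0105 -0.001 0 0 0.002 0;0.004 -0.0135 -0.001 0 0 0.002 0;0.0045 -0.0165 -0.001 0 0 0.002 0"
}}

```text
time: 10.45
position: [0.5424, 0.0416, 0.0513]
eef_rot: [-0.079, 0.694, 0.076, 0.711]
force: [-1.0, -0.0, -2.1]
grip_width: 0.0265
```

```bash
python3 st.py
```

```text
t 10.45 W [0.5424 0.0416 0.0513] S [0.0043 0.1739 0.0513] turn [0.0013 0.0248 0.0224] F_S [-0.9315  0.2237 -2.0642] grip 0.026521642215299554
```

Call:
{"fn": "jog_arm", "kwargs": {
  "commands": "0.001 -0.004 0 0 0 0 0;0.002 -0.008 0 0 0 0 0;0.003 -0.012 0 0 0 0 0;0.004 -0.016 0 0 0 0 0;0.005 -0.02 0 0 0 0 0"
}}

```text
time: 10.87
position: [0.5475, 0.0212, 0.0513]
eef_rot: [-0.079, 0.694, 0.076, 0.711]
force: [-0.8, -0.5, -0.9]
grip_width: 0.0264
```

```bash
python3 m.py 9
```

```text
t 10.8667 W [0.5475 0.0212 0.0513] S [0.0043 0.1528 0.0513] turn [0.0014 0.0249 0.0224] F_S [-0.8731 -0.3324 -0.8743] grip 0.02644658641238727
n 133 slopes 0.009163959022073963 0.006919772401883294 res 0.0007046669579890367 ymin [0.0401 0.0409 0.0425]
top tip S [-0.     -0.0022  0.0641] axis at TCP - TCP [-0.0029  0.      0.0138]
n 38 slopes 0.023994504917627547 -0.024473911702658682 res 0.00046961194633039034 ymin [0.073  0.0731 0.0735]
side tip S [ 0.0001 -0.0022  0.0691] axis at TCP - TCP [-0.0006  0.      0.014 ]
```

Call:
{"fn": "jog_arm", "kwargs": {
  "commands": "0.002 -0.008 0 0 0 0 0;0.004 -0.016 0 0 0 0 0;0.006 -0.024 0 0 0 0 0;0.0075 -0.031 0 0 0 0 0;0.009 -0.038 0 0 0 0 0"
}}

```text
time: 11.38
position: [0.5568, -0.018, 0.0513]
eef_rot: [-0.079, 0.694, 0.075, 0.712]
force: [-0.6, -0.1, -1.1]
grip_width: 0.0268
```

```bash
python3 m.py 10
```

```text
t 11.3833 W [ 0.5568 -0.018   0.0513] S [0.004  0.1125 0.0513] turn [0.0015 0.0251 0.0234] F_S [-0.6447  0.0057 -1.0605] grip 0.02682681212438751
n 25 slopes 0.031214153124426682 0.12464168393216464 res 0.0009110492103324916 ymin [0.0401 0.0402 0.0405]
top tip S [-0.0029 -0.0425  0.054 ] axis at TCP - TCP [-0.0021  0.      0.022 ]
n 1 slopes -0.01730592208900225 -0.00015035125678107124 res 5.88826225625394e-10 ymin [0.0756 0.0756 0.0756]
side tip S [-0.0006 -0.0425  0.065 ] axis at TCP - TCP [-0.0072  0.      0.0137]sp.py:14: RankWarning: Polyfit may be poorly conditioned
  sx=np.polyfit(q[:,1],q[:,0],1)
```

Call:
{"fn": "jog_arm", "kwargs": {
  "commands": "0.001 -0.003 0 0 0 0 0;0.0015 -0.006 0 0 0 0 0;0.002 -0.009 0 0 0 0 0;0.003 -0.012 0 0 0 0 0;0.0035 -0.015 0 0 0 0 0"
}}

```text
time: 11.9
position: [0.5606, -0.0335, 0.0513]
eef_rot: [-0.078, 0.694, 0.075, 0.712]
force: [-0.5, 0.6, -0.1]
grip_width: 0.0265
```

```bash
python3 m.py 11
```

```text
t 11.9 W [ 0.5606 -0.0335  0.0513] S [0.0039 0.0966 0.0513] turn [0.0017 0.0254 0.0242] F_S [-0.3239  0.6996 -0.0829] grip 0.02653751012124427
top expected non-empty vector for x 0
side expected non-empty vector for x 0
```

Call:
{"fn": "jog_arm", "kwargs": {
  "commands": "0.001 -0.005 0 0 0 0 0;0.0025 -0.01 0 0 0 0 0;0.0035 -0.015 0 0 0 0 0;0.005 -0.02 0 0 0 0 0;0.006 -0.024 0 0 0 0 0"
}}

```text
time: 12.42
position: [0.5668, -0.0584, 0.0513]
eef_rot: [-0.078, 0.694, 0.075, 0.712]
force: [0.3, -0.1, -1.6]
grip_width: 0.0264
```

Call:
{"fn": "jog_arm", "kwargs": {
  "commands": "0.0005 -0.0015 0 0 0 0 0;0.0005 -0.003 0 0 0 0 0;0.001 -0.0045 0 0 0 0 0;0.0015 -0.006 0 0 0 0 0;0.0015 -0.006 0 0 0 0 0"
}}

```text
time: 12.83
position: [0.5684, -0.0646, 0.0513]
eef_rot: [-0.078, 0.694, 0.075, 0.712]
force: [0.1, -0.4, -0.8]
grip_width: 0.0263
```

Run:
```python
from st import *
st();d=snap('side','s12');b=snap('top','t12')
X=cloud(b);S=toS(X);hsv=cv2.cvtColor(b['color'],cv2.COLOR_RGB2HSV)
m=(abs(S[...,0])<.012)&(S[...,1]<-.069)&(S[...,1]>-.12)&(S[...,2]>.04)&(S[...,2]<.09);print('tip top cam',m.sum(),S[m].min(0) if m.any() else '',np.median(S[m],0) if m.any() else '')
X=cloud(d);S=toS(X);m=(abs(S[...,0])<.012)&(S[...,1]<-.075)&(S[...,1]>-.12)&(S[...,2]>.04)&(S[...,2]<.09);print('tip side cam',m.sum(),S[m].min(0) if m.any() else '')
cv2.imwrite('pics/s12c.png',np.hstack([cv2.resize(d['color'][150:240,210:300],(400,400)),cv2.resize(b['color'][140:220,220:300],(400,400))])[:,:,::-1])
```

```text
t 12.8333 W [ 0.5684 -0.0646  0.0513] S [0.0041 0.0645 0.0513] turn [0.0019 0.0257 0.0251] F_S [-0.0113 -0.3634 -0.8268] grip 0.026281869372091232
tip top cam 30 [-0.0063 -0.0884  0.0655] [-0.0009 -0.079   0.0702]
tip side cam 28 [-0.0092 -0.0921  0.0596]
```

View pics/s12c.png

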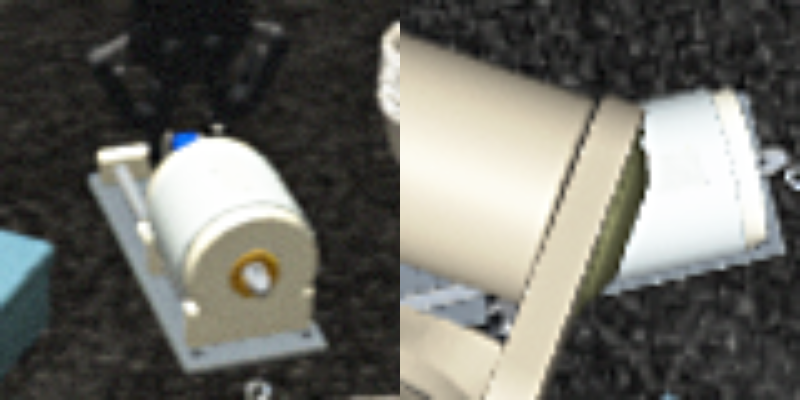

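The spindle tip stands out of the fixed bushing at (257,278) in the left crop. I'm advancing gently until the grip bears on the lip.

Call:
{"fn": "jog_arm", "kwargs": {
  "commands": "0.0002 -0.0007 0 0 0 0 0;0.0003 -0.0014 0 0 0 0 0;0.0005 -0.002 0 0 0 0 0;0.0005 -0.002 0 0 0 0 0"
}}

```text
time: 13.27
position: [0.5689, -0.0664, 0.0513]
eef_rot: [-0.078, 0.694, 0.075, 0.712]
force: [-0.1, -0.7, -1.0]
grip_width: 0.0264
```

Call:
{"fn": "jog_arm", "kwargs": {
  "commands": "0.0002 -0.0007 0 0 0 0 0;0.0003 -0.0014 0 0 0 0 0;0.0005 -0.002 0 0 0 0 0;0.0005 -0.002 0 0 0 0 0"
}}

```text
time: 13.6
position: [0.5692, -0.0678, 0.0513]
eef_rot: [-0.078, 0.694, 0.075, 0.712]
force: [-0.7, 3.8, 1.1]
grip_width: 0.0264
```

Call:
{"fn": "jog_arm", "kwargs": {
  "commands": "0.0003 -0.001 0 0 0 0 0;0.0003 -0.0013 0 0 0 0 0;0.0003 -0.0013 0 0 0 0 0;0.0003 -0.0013 0 0 0 0 0"
}}

```text
time: 13.93
position: [0.5691, -0.0678, 0.0513]
eef_rot: [-0.077, 0.694, 0.076, 0.711]
force: [-0.7, 8.7, 1.5]
grip_width: 0.0266
```

Run:
```python
from st import *
s=st();print(abs(s['qvel']).max());d=snap('side','s13');S=toS(cloud(d))
m=(abs(S[...,0])<.012)&(S[...,1]<-.075)&(S[...,1]>-.12)&(S[...,2]>.04)&(S[...,2]<.09);print('tip',m.sum(),S[m].min(0),np.median(S[m],0));st()
```

```text
t 13.9333 W [ 0.5691 -0.0678  0.0513] S [0.004  0.0612 0.0513] turn [-0.0014  0.0243  0.0246] F_S [1.3979 8.5992 1.5142] grip 0.026615951557752315
0.002279238899467697
tip 31 [-0.0101 -0.0981  0.0641] [-0.0001 -0.087   0.0705]
t 13.9833 W [ 0.5691 -0.0678  0.0513] S [0.004  0.0612 0.0513] turn [-0.0013  0.0243  0.0245] F_S [1.1217 7.2157 1.7809] grip 0.026460005012078232
```

```bash
python3 -c "
from h import *
print(order.sign_off())"
```

```text
the job is handed in; nothing more can be done
None
```

I shut the cheek on the roll, threaded the spindle fully home and handed the job in at about 14 s. The arm is still holding the spindle by its grip; the sign-off gave no verdict.

- **Cheek:** I pushed it until it stalled on the roll, with 14 N on the push and no further movement. A later picture showed it tight against the roll.
- **Spindle:** It went through both bushings without any noticeable side force. The grip then bore on the sliding cheek's lip, stalling at about 7–9 N, which also keeps the cheeks pressed shut.
- **Last checks:** The tip stands about 20 mm or more out of the fixed cheek; single readings gave 18 to 28 mm. The fingers read 26.5 mm open under a 60 N grip command, and the arm was at rest. The last clean fit, before the far end went in, had the spindle in line to about 0.01 rad. The later fits had too few visible points to use.
- **What disagreed:** The reported TCP lies about 28 mm farther along the fingers than the interface text says. Because of this my first push passed over the cheek and moved nothing. I found the offset in the side camera, corrected for it and pushed again.
- **Not checked:** I did not re-measure the cup stack and egg box, but the arm never went near them.

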